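# Set the lamp dial and turn the tub for its catalogue photo

### The arm

A 6-joint arm with a two-finger parallel gripper is mounted at the origin on the work surface. World frame = base frame: x ahead of the robot, y to its left, z up, the work surface at z = 0. Lengths are in m, angles in degrees, forces in N, time in s.
With the tool pointing down it reaches from about 0.3 to 0.75 m from the base axis. Payload 8.5 kg.
Tool frame: the origin (TCP) lies midway between the tips of the shut fingers; the grasp point (between the pads) lies 19 mm behind it; z points along the fingers, y is the direction in which the jaws open and shut (so a half turn about z gives the same grasp; the last joint's range is limited). The gripper opens to 88 mm and grips with 3 to 60 N. Pads are 18 mm wide; open, the fingers measure 123 mm over their backs; the gripper's body (75 mm by 187 mm) begins 45 mm behind the grasp point.
Start: joints at [64.842, 21.807, 74.336, -0, 83.858, -12.336], TCP at [0.122, 0.536, 0.239] pointing down, gripper open.
Joint ranges: [-178.18, 178.18], [-50.72, 133.34], [12.68, 142.11], [-81.47, 261.47], [9.98, 163.14], [-165.26, 165.26]. Speed limits (degrees/s): [136.94, 136.94, 180, 180, 180, 180].

### API

Orientations are given as a 3x3 rotation matrix whose columns are the frame's x, y, z axes.
In Python, from station import arm gives the robot as it stands.
- The arm moves only by the tool jog_arm, never from a script. Its argument "steps" is a list of rows, each a list of 7 numbers: the opening, from 0 (shut) to 1 (fully open), then the shift along the world's x, y, z in mm, then the turn, a rotation vector about the world's x, y, z in rad. In form: [[claw, tx, ty, tz, wx, wy, wz], ...]. A call has 1 to 20 rows; each row shifts and turns the commanded pose from where the row before left it; what a row does not reach is not made up. A row lasts 1/10 s, in which the tool goes at most 50 mm and 8.59 degrees, less where a joint would pass 70% of its speed; a pose out of reach is approached as far as the arm can. A call is refused whole if a number of a shift passes 50 or a number of a turn 0.15, either way. A call with a gripper value outside its range is refused whole. The fingers move at their own pace and stop on an object; "force" is the grip in N (left out, the last holds). Time passes only in rows, so rows that do not move let the fingers close. It gives the time, the measured TCP pose, the force and the opening at its end, in the units of the state.
- arm.get_state(): the state, without advancing time (a new reading comes with each control period).
- arm.read_camera(name): name is "scene" or "top" or "wrist"; returns a dict with "pixels" (400x640x3 uint8, red, green, blue), "intrinsics" (3x3 intrinsics, pixels), "rvec" (rotation vector, rad) and "tvec" (3), from world to camera coordinates, as OpenCV has them. Camera axes: x right, y down, z forward; pixel columns grow to the right and rows downward; lengths in m; the calibration is good to about 2 mm. A picture is of the moment at which its call begins. There is no depth.
- arm.finish_job(): hands the job in, once; it reports no verdict.
The state is a dict: "time_s": time; "joints": joint angles; "qvel": joint speeds; "tau": joint torques, N m; "tcp_pos": TCP position; "eef_rot": TCP orientation; "wrist_force": force on the tool from outside, world axes, zero at the start; "wrist_torque": the same for the moment, N m; "width": finger opening in m.
Only numpy, scipy, OpenCV 4.12 (cv2) and the standard library are available. Lean on these libraries where they do the work, as an engineer would, in place of code of your own. Each camera call takes 0.05 s, during which the arm holds its last target.

### The job

Get the tub ready for its catalogue photo: turn the click dial on the lamp controller up to position 8, the orange mark, eight clicks from its off stop, and roll the tub round on the photo turntable until the middle of its label squarely faces the photo camera. Leave the tub standing upright in the middle of the turntable, let go of everything, and do not shift the small loose things that lie around them.

Things in the scene. Friction and masses are not known exactly. Their poses are not given: they have to be found in the camera images.
- controller: Grey lamp controller, fixed: 175 mm deep (x), 170 mm wide (y), 110 mm high at the back. Origin: centre of its underside, on the table; z up, x from its low front to its high back. Front edge 30 mm high at x = -87 mm; from there a dark panel rises at 35 degrees to the horizontal up to x = 27 mm, z = 110 mm; the top behind is level. Only the dial stands up from the panel.
- dial_top (a point): Centre of the flat top of the dial: a round black fluted knob, 44 mm in diameter, 30 mm tall, square to the middle of the sloped panel. z: along its axis, out of the panel, 35 degrees from vertical, leaning to the controller's front. x and y turn with the dial. Being round it can be gripped at any angle about z; the way to 8 is more than one turn of the wrist, so it must be regripped.
- pointer_foot (a point): Foot of the white pointer line that runs over the dial's top and down its side: on the side, 22 mm from the axis, 2 mm above the panel. Eleven clicked positions 0 to 10, 27 degrees apart, clockwise seen from the front, with hard stops at 0 (off: pointer at half past seven) and 10. A sprung ball (about 0.17 N m to pass a click) draws the dial to the nearest position when let go.
- orange_mark (a point): Inner end of the wide orange tick on the panel that marks position 8, near three o'clock seen from the front, 34.5 mm from the dial's axis, 2 mm above the panel; the other ticks are white. With the dial at 8 the pointer's foot is 12.5 mm from it, one click off 18 mm. The dial starts resting at one of the positions 1 to 3.
- turntable: Manual photo turntable, fixed: black base 160 mm, white platter 200 mm in diameter, which spins endlessly with slight friction (0.015 N m); platter top 32 mm above the table. Origin: on its axis at table level; z up; y points to the lens of the photo camera (black, on a low tripod, fixed, 142 mm high, 360 mm away): the way the label must face. This frame does not turn with the platter.
- tub: White tub of hardware, about 0.55 kg, loose on the middle of the platter and turning with it: 99 mm in diameter, ribbed lid 104 mm (too wide to grip), flat lid top 108 mm above its underside (140 mm above the table). Origin: centre of its underside; z up; y points out through the middle of the label. An orange seal strip runs from the label up over the lid, seen from above too.
- label (a point): Middle of the green and yellow label, on the tub's side wall, 50 mm from the tub's axis and 47 mm above its underside.
- lid_centre (a point): Centre of the lid's flat top. A closed fingertip pressed on the lid with some 5 N about 38 mm from the axis, and moved round the axis while turning along with the lid, carries tub and platter with it; a tip that does not turn along slips and carries them only part of the way.
- white_board: White foam board standing upright, fixed, behind the tub as the photo camera sees it: 280 mm long (x), 6 mm thick, 200 mm high. Origin: middle of its lower edge, 180 mm from the turntable's axis, across from the camera. A small LED lamp on a foot, fixed, 235 mm high, stands beside the camera, 180 mm along the turntable's x and 300 mm along its y.
- lens_cap: Loose black lens cap, 62 mm across, 9 mm thick. Bystander.
- lot_tag: Loose yellow wedge-shaped lot marker, 70 x 44 mm, 50 mm high. Bystander.
- clevis_pin: Loose steel clevis pin lying in front of the controller, 83 mm long, 24 mm across its ends. Bystander.
- bracket: Loose steel angle bracket beside the controller, 60 x 45 mm, 55 mm high. Bystander.
- steel_sleeve: Loose steel sleeve lying on the table, 110 mm long, 25 mm across. Bystander.

How it is judged (in metres and radians):
At the end, for the whole second after the job is handed in: The dial rests in click 8, pointer foot within 13.8 mm of the orange mark (about 11 degrees); the tub stands upright and still on the platter, its axis within 20 mm of the turntable's, the middle of its label facing the photo camera within 0.17 rad (about 9 degrees) (distance between pointer_foot and orange_mark below 0.0138 m and angle between the y axis of tub and the y axis of turntable, either way round below 0.17 rad and y of label in the frame of turntable above 0.02 m and horizontal distance between tub and turntable below 0.02 m and angle between tub's own z axis and vertical below 0.05 rad and z of tub in the frame of turntable between 0.028 and 0.036 m and linear speed of tub below 0.02 m/s and angular speed of tub below 0.1 rad/s); the robot touches nothing.
It fails at once if the tub is tipped (angle between tub's own z axis and vertical above 0.25 rad).
It fails at once if a small loose thing near the controller or the turntable is shifted by more than 30 mm (distance of any of lens_cap, lot_tag, clevis_pin, bracket, steel_sleeve from where it was at the start of the episode above 0.03 m).
It also fails if it takes over 72 s, if anything falls off the work surface, if the arm or the gripper's body presses on something with over 40 N, if the wrist force passes 120 N, or if a joint passes its speed limit or range.

## Working session

There is one attempt and no reset: what is moved stays moved. The work goes in short steps, Python scripts to look and compute and a tool call to move; the robot and the scene stay as the last step left them, time stands still between calls to the robot, and variables do not carry over. Pictures are saved under pics/ and viewed, and the job is handed in when it is done.

Besides the shell and the picture viewer there is one more tool, called after ">>>" as name(argument=value, ...), one argument or row to a line, values as JSON. jog_arm: Moves the arm, as the interface text tells. Its arguments: {"type":"object","properties":{"steps":{"type":"array"},"force":{"type":"number"}},"required":["steps"]}

```bash
mkdir -p pics; ls; cat > h.py <<'E'
import numpy as np, cv2, pickle
from station import arm
def snap(name,tag):
    d=arm.read_camera(name); pickle.dump(d,open(f'pics/{tag}.pkl','wb'))
    cv2.imwrite(f'pics/{tag}.png',d['pixels'][:,:,::-1]); return d
def load(tag): return pickle.load(open(f'pics/{tag}.pkl','rb'))
def crop(tag,u0,v0,u1,v1,s,out):
    d=load(tag); im=d['pixels'][v0:v1,u0:u1,::-1]
    cv2.imwrite(f'pics/{out}.png',cv2.resize(im,None,fx=s,fy=s,interpolation=cv2.INTER_CUBIC))
def proj(d,P):
    p,_=cv2.projectPoints(np.array(P,float).reshape(-1,3),np.array(d['rvec'],float),np.array(d['tvec'],float),np.array(d['intrinsics'],float),None); return p.reshape(-1,2)
def ray(d,uv):
    R,_=cv2.Rodrigues(np.array(d['rvec'],float)); t=np.array(d['tvec'],float).ravel()
    c=-R.T@t; r=R.T@np.linalg.inv(d['intrinsics'])@np.array([uv[0],uv[1],1.]); return c,r/np.linalg.norm(r)
def onz(d,uv,z):
    c,r=ray(d,uv); return c+r*(z-c[2])/r[2]
def tri(obs):
    A=np.zeros((3,3));b=np.zeros(3);L=[]
    for d,uv in obs:
        c,r=ray(d,uv);M=np.eye(3)-np.outer(r,r);A+=M;b+=M@c;L.append((c,M))
    x=np.linalg.solve(A,b); return x,[np.linalg.norm(M@(x-c)) for c,M in L]
E
python3 - <<'E'
from h import *
for n in ['scene','top','wrist']:
    d=snap(n,n+'0'); R,_=cv2.Rodrigues(np.array(d['rvec'],float)); print(n,-R.T@np.array(d['tvec']).ravel(), d['intrinsics'][0][0])
s=arm.get_state(); print(s['time_s'],s['eef_rot'])
E
```

```text
pics
scene [ 1.16867311 -1.12008705  1.19147938] 507.7442531398393
top [ 0.38312161 -0.04978085  1.1148535 ] 411.5691743428214
wrist [0.05528805 0.55256506 0.38339445] 355.88361792345336
0.15 [[-9.75064155e-01  2.21922696e-01 -4.58240289e-04]
 [ 2.21923050e-01  9.75063694e-01 -9.75501723e-04]
 [ 2.30327496e-04 -1.05287085e-03 -9.99999419e-01]]
```

View pics/scene0.png

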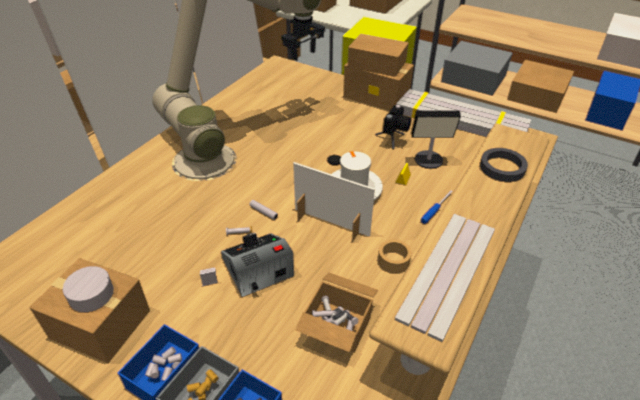

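View pics/top0.png

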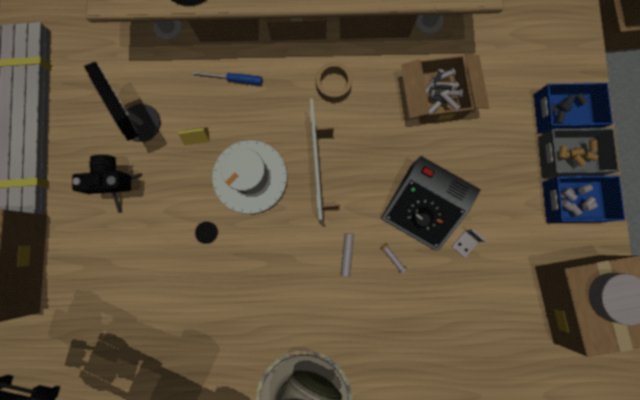

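View pics/wrist0.png

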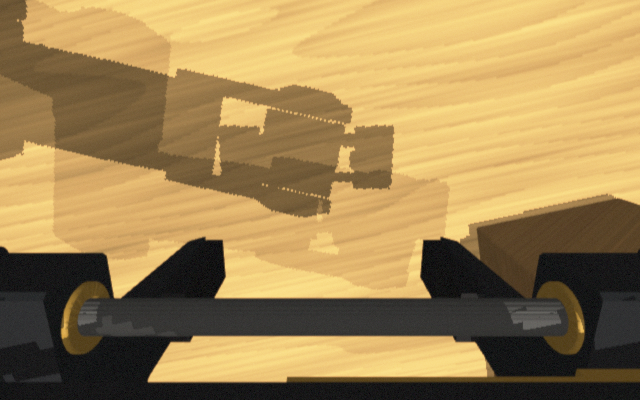

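The top view has the robot base at the bottom, world +x up and +y left. The turntable is at about (249,177), the controller dial at (424,216), and the photo camera at (100,180). Next I'll enlarge the dial and the tub.

```bash
python3 - <<'E'
from h import *
crop('top0',370,145,490,265,6,'c1'); crop('top0',190,125,330,225,5.5,'c2')
crop('scene0',200,210,320,310,6,'c3'); crop('scene0',280,140,420,250,5.5,'c4')
E
```

```text
(no output)
```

View pics/c1.png

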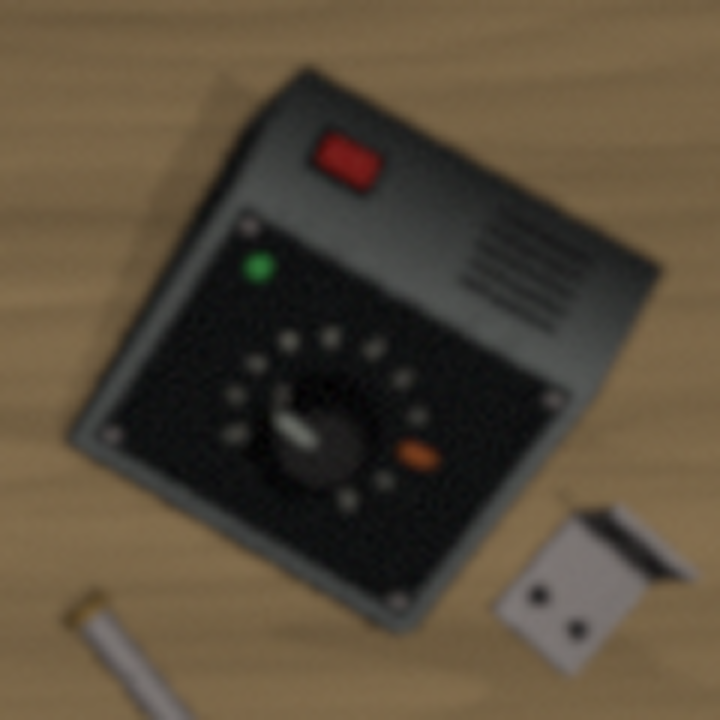

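View pics/c2.png

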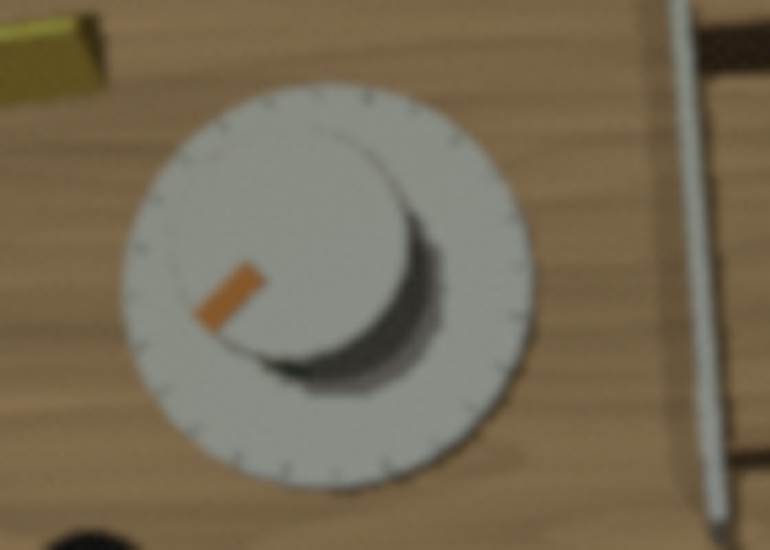

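View pics/c3.png

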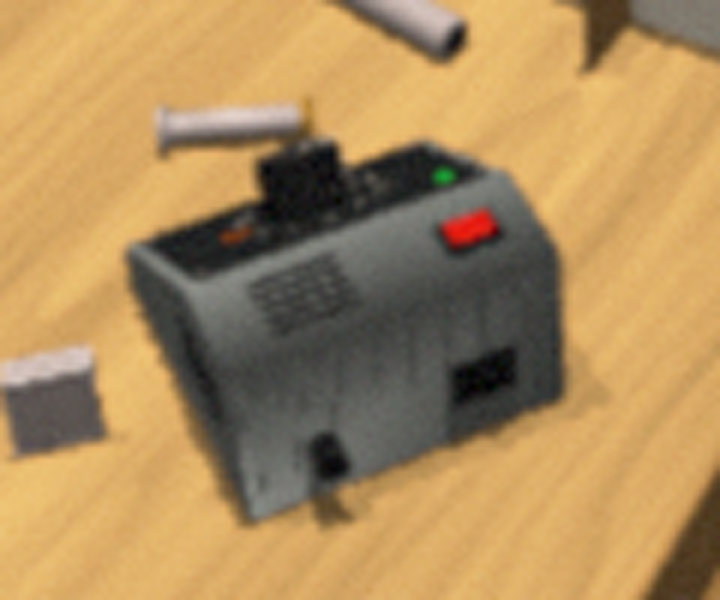

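View pics/c4.png

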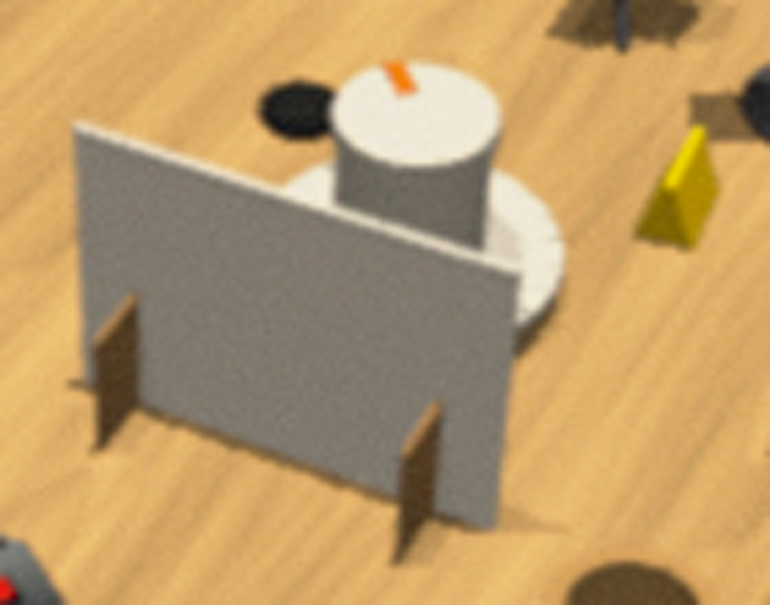

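```bash
cat > fit.py <<'E'
from h import *
from scipy.optimize import least_squares
T=load('top0');S=load('scene0')
c1=lambda u,v:(370+u/6-.4,145+v/6-.4); c3=lambda u,v:(200+u/6-.4,210+v/6-.4)
obs=[(T,c1(72,438),(-87.5,85,30)),(T,c1(400,632),(-87.5,-85,30)),(T,c1(308,66),(87.5,85,110)),(T,c1(662,270),(87.5,-85,110)),
(S,c3(250,522),(87.5,-85,0)),(S,c3(565,395),(87.5,85,0))]
def W(p,q):
    c,s=np.cos(p[2]),np.sin(p[2]); q=np.array(q)/1000; return np.array([p[0]+c*q[0]-s*q[1],p[1]+s*q[0]+c*q[1],q[2]])
f=lambda p:np.concatenate([proj(d,W(p,q))[0]-uv for d,uv,q in obs])
r=least_squares(f,[.4,-.3,-.5],loss='soft_l1');p=r.x;print(p,np.degrees(p[2]));print(f(p).round(1))
a=np.radians(35)
n=np.array([-np.sin(a),0,np.cos(a)]); up=np.array([np.cos(a),0,np.sin(a)])
mid=np.array([-30.25,0,70.])
def dialpt(r,deg,h): # deg clockwise from 12 seen from front; right = -y
    t=np.radians(deg); return mid+n*h+r*(np.cos(t)*up+np.sin(t)*np.array([0,-1,0]))
E
cat fit.py > t.py; cat >> t.py <<'E'
print('top',W(p,mid+n*30),'mid',W(p,mid)); Rz=np.array([[np.cos(p[2]),-np.sin(p[2]),0],[np.sin(p[2]),np.cos(p[2]),0],[0,0,1]]);print('axis',Rz@n,'up',Rz@up)
for k in range(11):
    d=-135+27*k; q=proj(T,W(p,dialpt(36,d,0)))[0]; g=proj(T,W(p,dialpt(22,d,2)))[0]; h=proj(T,W(p,dialpt(20,d,30)))[0]
    print(k,((q-[370,145])*6).round(),((g-[370,145])*6).round(),((h-[370,145])*6).round())
print(((proj(T,W(p,mid+30*n))[0]-[370,145])*6))
E
python3 t.py
python3 - <<'E'
from h import *
T=load('top0');S=load('scene0')
c2=lambda u,v:(190+u/5.5-.4,125+v/5.5-.4); c4=lambda u,v:(280+u/5.5-.4,140+v/5.5-.4)
# platter centre on rim bottom plane z .032
print('platter',onz(T,c2(329,287),.032), 'r', [np.linalg.norm(onz(T,c2(*q),.032)-onz(T,c2(329,287),.032)) for q in[(122,290),(534,275),(330,84),(335,490)]])
L=onz(T,c2(291,242),.140);print('lid',L,[np.linalg.norm(onz(T,c2(*q),.14)-L) for q in[(172,245),(409,235),(290,362)]])
i,o=onz(T,c2(255,272),.14),onz(T,c2(206,324),.14);print(i,o)
print('lid scene tri',tri([(T,c2(291,242)),(S,c4(415,113))]))
print('strip in/out tri',tri([(T,c2(255,272)),(S,c4(405,93))]),tri([(T,c2(206,324)),(S,c4(395,60))]))
print('board ends', onz(T,c2(680,0),.2), onz(T,c2(718,525),.2))
E
```

```text
[ 0.48801849 -0.33026163 -0.56303834] -32.25972048162834
[-1.2 -0.1  0.9  1.3 -0.9 -0.6  0.6  0.3 -0.2  0.2  0.6  0.5]
top [ 0.44788683 -0.30493092  0.09457456] mid [ 0.46243796 -0.31411545  0.07      ]
axis [-0.48503762  0.30615101  0.81915204] up [ 0.69270551 -0.43722895  0.57357644]
0 [234. 430.] [266. 426.] [264. 454.]
1 [233. 394.] [266. 404.] [264. 434.]
2 [251. 363.] [277. 385.] [275. 416.]
3 [284. 342.] [297. 373.] [293. 405.]
4 [325. 338.] [322. 371.] [317. 403.]
5 [365. 351.] [346. 379.] [339. 410.]
6 [394. 379.] [364. 395.] [356. 426.]
7 [406. 414.] [371. 417.] [363. 446.]
8 [399. 449.] [367. 438.] [359. 466.]
9 [375. 477.] [352. 455.] [345. 482.]
10 [338. 491.] [330. 464.] [324. 490.]
[312.52228019 446.70276023]
platter [0.57513425 0.13354897 0.032     ] r [np.float64(0.1006759975606174), np.float64(0.09974834787562424), np.float64(0.10142696779156136), np.float64(0.09890559897078624)]
lid [0.57637234 0.13202369 0.14      ] [np.float64(0.052249601769922174), np.float64(0.05184041847696924), np.float64(0.05316550435513231)]
[0.56333433 0.14771833 0.14      ] [0.54072671 0.16892922 0.14      ]
lid scene tri (array([0.57695649, 0.13251269, 0.13882945]), [np.float64(0.0004286988716643537), np.float64(0.00042869887166444335)])
strip in/out tri (array([0.56303758, 0.14751406, 0.13953995]), [np.float64(0.0004672649610513217), np.float64(0.0004672649610512678)]) (array([0.54177542, 0.16951885, 0.14240551]), [np.float64(0.0017671606832455984), np.float64(0.00176716068324565)])
board ends [ 0.66397109 -0.04122397  0.2       ] [ 0.4444873  -0.05246141  0.2       ]
```

```bash
python3 - <<'E'
from h import *
crop('top0',60,140,150,220,8,'c5');crop('top0',280,90,340,230,4,'c6')
s=arm.get_state();print(s['wrist_force'],s['width'],s['tcp_pos'])
R=np.array(s['eef_rot']);d=load('wrist0');Rc,_=cv2.Rodrigues(np.array(d['rvec'],float));c=-Rc.T@np.array(d['tvec']).ravel()
print('cam in tool',R.T@(c-np.array(s['tcp_pos'])),'cam z in tool',R.T@Rc[2])
E
```

```text
[0.98241157 0.13184697 1.4259894 ] 0.0882224555886479 [0.12197686 0.53609035 0.23830163]
cam in tool [ 0.0687154   0.00111137 -0.14507825] cam z in tool [-2.66905139e-01  4.31274227e-05  9.63722805e-01]
```

View pics/c5.png

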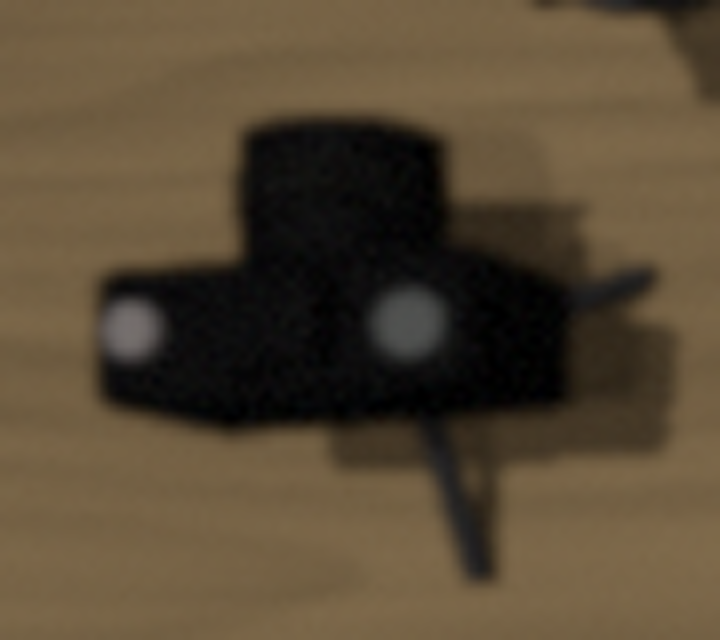

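View pics/c6.png

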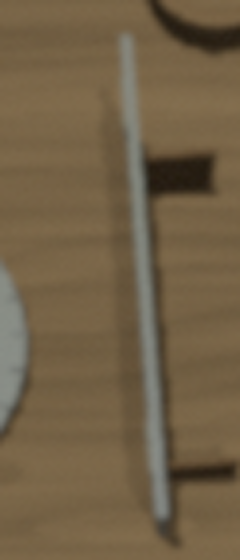

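```bash
python3 - <<'E'
from h import *
T=load('top0')
a=onz(T,(280+127/4-.4,90+36/4-.4),.2);b=onz(T,(280+162/4-.4,90+518/4-.4),.2)
print(a,b,np.linalg.norm(a-b)); C=np.array([.5755,.133])
e=(a-b)[:2]; n=np.array([-e[1],e[0]])/np.linalg.norm(e); m=((a+b)/2)[:2]
print('normal ang',np.degrees(np.arctan2(n[1],n[0])), 'mid->C', C-m, np.degrees(np.arctan2(*(C-m)[::-1])),np.linalg.norm(C-m))
for q in [(570,335),(130,335)]:
    L=onz(T,(60+q[0]/8-.4,140+q[1]/8-.4),.12);v=L[:2]-C;print('lens',L,np.linalg.norm(v),np.degrees(np.arctan2(v[1],v[0])))
i,o=onz(T,(190+255/5.5-.4,125+272/5.5-.4),.14),onz(T,(190+206/5.5-.4,125+324/5.5-.4),.14)
for w in (i,o):
    v=w[:2]-np.array([.5764,.132]);print('strip',np.degrees(np.arctan2(v[1],v[0])),np.linalg.norm(v))
v=(o-i);print(np.degrees(np.arctan2(v[1],v[0])))
E
```

```text
[ 0.72643298 -0.03801562  0.2       ] [ 0.44660781 -0.05240529  0.2       ] 0.2801949069472996
normal ang 92.94377161092991 mid->C [-0.01102039  0.17821046] 93.53861943908892 0.1785508772211827
lens [0.55398301 0.4099105  0.12      ] 0.2777452191850455 94.44316990704017
lens [0.55683216 0.5453715  0.12      ] 0.41279382250400964 92.59198048198779
strip 129.73463283951594 0.020439613541593623
strip 134.0089601661699 0.05134541061016678
136.82571722555636
```

>>> jog_arm(
  steps=[
    [0, 29.8, -29.8, -3, 0, 0, 0],
    [0, 29.8, -29.8, -3, 0, 0, 0],
    [0, 29.8, -29.8, -3, 0, 0, 0],
    [0, 29.8, -29.8, -3, 0, 0, 0],
    [0, 29.8, -29.8, -3, 0, 0, 0],
    [0, 29.8, -29.8, -3, 0, 0, 0],
    [0, 29.8, -29.8, -3, 0, 0, 0],
    [0, 29.8, -29.8, -3, 0, 0, 0],
    [0, 29.8, -29.8, -3, 0, 0, 0],
    [0, 29.8, -29.8, -3, 0, 0, 0],
    [0, 29.8, -29.8, -3, 0, 0, 0],
    [0, 29.8, -29.8, -3, 0, 0, 0],
    [0, 29.8, -29.8, -3, 0, 0, 0],
    [0, 29.8, -29.8, -3, 0, 0, 0],
    [0, 0, 0, 0, 0, 0, 0],
    [0, 0, 0, 0, 0, 0, 0],
  ],
  force=20,
)

```text
time_s: 1.75
tcp_pos: [0.5391, 0.1187, 0.1962]
eef_rot: [[-0.975, 0.223, -0.001], [0.223, 0.975, 0.0], [0.001, -0.0, -1.0]]
wrist_force: [-0.0, 0.6, -0.5]
width: 0.0006
```

```bash
python3 - <<'E'
from h import *
snap('wrist','w1');snap('top','t1'); print(arm.get_state()['joints'])
E
```

```text
[ 2.49438587e-01  2.39095453e+01  7.81915312e+01  1.16809686e-02
  7.79301165e+01 -7.69793711e+01]
```

View pics/w1.png

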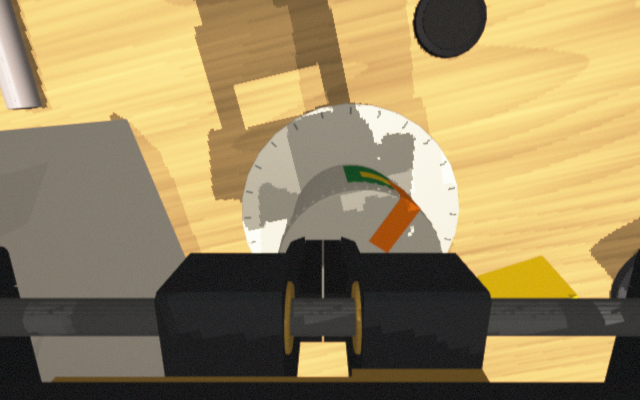

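The wrist view shows the shut fingertips (323,245) over the lid's robot-side part, clear of the orange strip (410,205)-(385,245). Green label is visible left of the strip. I'll descend now.

>>> jog_arm(
  steps=[
    [0, 0, 0.5, -20, 0, 0, 0],
    [0, 0, 0.5, -20, 0, 0, 0],
    [0, 0, 0, -10, 0, 0, 0],
    [0, 0, 0, -3, 0, 0, 0],
    [0, 0, 0, -1.5, 0, 0, 0],
    [0, 0, 0, 0, 0, 0, 0],
    [0, 0, 0, 0, 0, 0, 0],
  ],
)

```text
time_s: 2.55
tcp_pos: [0.5395, 0.1201, 0.1429]
eef_rot: [[-0.975, 0.222, 0.001], [0.222, 0.975, -0.0], [-0.001, 0.0, -1.0]]
wrist_force: [0.5, 0.2, 0.9]
width: 0.0007
```

>>> jog_arm(
  steps=[
    [0, 0, 0, -1.5, 0, 0, 0],
    [0, 0, 0, 0, 0, 0, 0],
    [0, 0, 0, 0, 0, 0, 0],
  ],
)

```text
time_s: 2.85
tcp_pos: [0.5393, 0.12, 0.1408]
eef_rot: [[-0.975, 0.222, 0.0], [0.222, 0.975, -0.0], [-0.0, 0.0, -1.0]]
wrist_force: [0.1, -0.8, -0.4]
width: 0.0003
```

>>> jog_arm(
  steps=[
    [0, 0, 0, -1, 0, 0, 0],
    [0, 0, 0, 0, 0, 0, 0],
    [0, 0, 0, 0, 0, 0, 0],
  ],
)

```text
time_s: 3.15
tcp_pos: [0.5393, 0.12, 0.1401]
eef_rot: [[-0.975, 0.222, 0.0], [0.222, 0.975, -0.0], [-0.0, 0.0, -1.0]]
wrist_force: [-0.6, 0.9, 5.5]
width: 0.0005
```

```bash
python3 - <<'E'
import numpy as np
C=np.array([576,132.3]);p=np.array([539.3,120.0])-C;pr=p
for k in range(1,10):
    a=np.radians(-4.5*k);q=np.array([[np.cos(a),-np.sin(a)],[np.sin(a),np.cos(a)]])@p;print((q-pr).round(1));pr=q
E
```

```text
[-0.9  2.9]
[-0.6  3. ]
[-0.4  3. ]
[-0.1  3. ]
[0.1 3. ]
[0.3 3. ]
[0.6 3. ]
[0.8 2.9]
[1.  2.9]
```

>>> jog_arm(
  steps=[
    [0, -0.9, 2.9, 0, 0, 0, -0.0785],
    [0, -0.6, 3, 0, 0, 0, -0.0785],
    [0, -0.4, 3, 0, 0, 0, -0.0785],
    [0, -0.1, 3, 0, 0, 0, -0.0785],
    [0, 0.1, 3, 0, 0, 0, -0.0785],
    [0, 0.3, 3, 0, 0, 0, -0.0785],
    [0, 0.6, 3, 0, 0, 0, -0.0785],
    [0, 0.8, 2.9, 0, 0, 0, -0.0785],
    [0, 1, 2.9, 0, 0, 0, -0.0785],
    [0, 0, 0, 0, 0, 0, 0],
    [0, 0, 0, 0, 0, 0, 0],
    [0, 0, 0, 0, 0, 0, 0],
  ],
)

```text
time_s: 4.35
tcp_pos: [0.5396, 0.1471, 0.1402]
eef_rot: [[-0.598, 0.802, -0.001], [0.802, 0.598, 0.001], [0.001, -0.0, -1.0]]
wrist_force: [-3.0, 1.9, 6.8]
width: 0.0008
```

```bash
python3 - <<'E'
from h import *
snap('top','t2');crop('top2' if 0 else 't2',190,125,330,225,5.5,'c7')
E
```

```text
(no output)
```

View pics/c7.png

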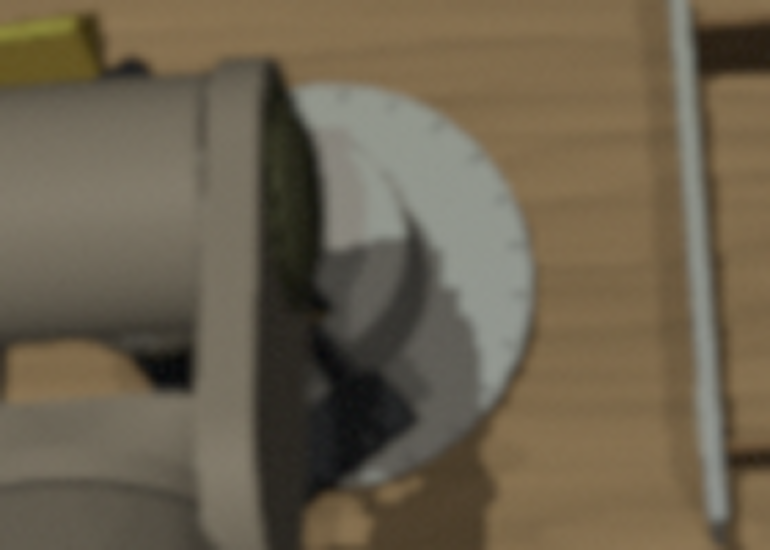

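>>> jog_arm(
  steps=[
    [0, 0, 0, 10, 0, 0, 0],
    [0, 0, 0, 40, 0, 0, 0],
    [0, 0, 0, 40, 0, 0, 0],
    [0, -10, -10, 40, 0, 0, 0],
    [0.7, -20, -45, 0, 0, 0, 0],
    [0.7, -20, -45, 0, 0, 0, 0],
    [0.7, -20, -45, 0, 0, 0, 0],
    [0.7, 0, 0, 0, 0, 0, 0],
  ],
)

```text
time_s: 5.2
tcp_pos: [0.4686, -0.0021, 0.2705]
eef_rot: [[-0.593, 0.805, 0.0], [0.805, 0.593, -0.001], [-0.001, -0.0, -1.0]]
wrist_force: [0.1, 1.1, -0.0]
width: 0.0304
```

```bash
python3 - <<'E'
from h import *
snap('top','t3');snap('wrist','w3');crop('t3',190,125,330,225,5.5,'c8'); print(arm.get_state()['joints'])
E
```

```text
[-1.43537168e+01  1.23442741e+01  8.28516615e+01  1.31004672e-02
  8.47470500e+01 -5.09209634e+01]
```

View pics/c8.png

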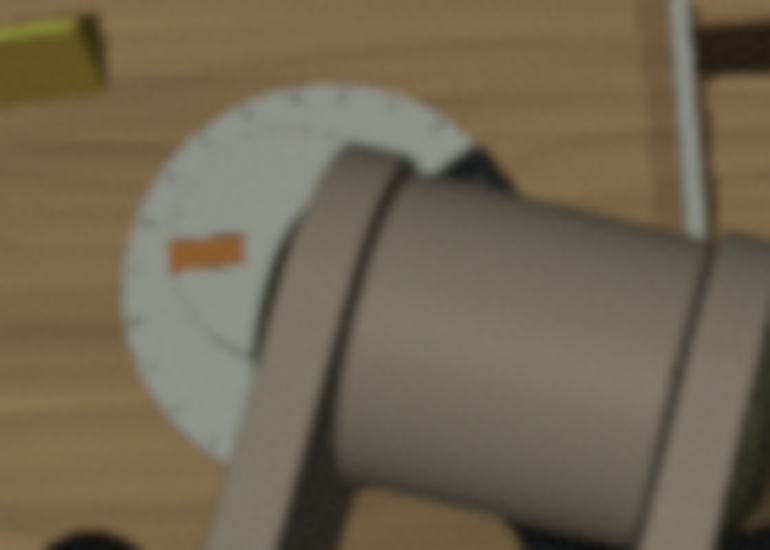

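View pics/w3.png

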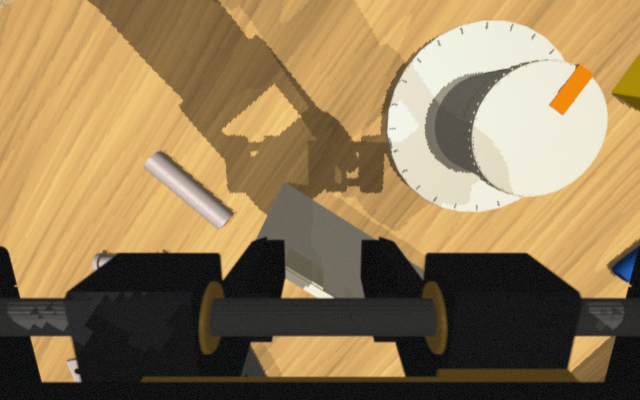

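```bash
python3 - <<'E'
from h import *
T=load('t3');w=load('w3')
f=lambda u,v:(190+u/5.5-.4,125+v/5.5-.4)
for d,i,o in((T,f(242,248),f(172,257)),(w,(556.5,107),(584,73))):
    i=onz(d,i,.14);o=onz(d,o,.14);v=o-i;print(i,o,np.degrees(np.arctan2(v[1],v[0])))
    for c in((.576,.132),(.5755,.133)):
        q=o[:2]-c;print(np.degrees(np.arctan2(q[1],q[0])))
# lid circle in wrist
e=[(540,62),(606,120),(545,196),(474,130),(500,80),(500,180),(590,170)]
P=np.array([onz(w,q,.14)[:2] for q in e]);A=np.c_[2*P,np.ones(len(P))];s=np.linalg.lstsq(A,(P**2).sum(1),rcond=None)[0];print(s[:2],np.sqrt(s[2]+s[0]**2+s[1]**2))
E
```

```text
[0.57414992 0.15351668 0.14      ] [0.57078595 0.18419861 0.14      ] 96.25692796597427
95.7042800976871
95.26060954369393
[0.57351898 0.15606008 0.14      ] [0.57196262 0.18493507 0.14      ] 93.08526515736557
94.36153318130869
93.89649263214858
[0.57739384 0.13680477] 0.05069652670944667
```

Tub strip reads about 94–96° against a target of about 93°, so it's within about 3°. On to the dial.

>>> jog_arm(
  steps=[
    [0.8, -8.3, -47.4, 0, 0, 0, 0],
    [0.8, -8.3, -47.4, 0, -0.0652, -0.1034, 0],
    [0.8, -8.3, -47.4, 0, -0.0652, -0.1034, 0],
    [0.8, -8.3, -47.4, 0, -0.0652, -0.1034, 0],
    [0.8, -8.3, -47.4, 0, -0.0652, -0.1034, 0],
    [0.8, -8.3, -47.4, 0, -0.0652, -0.1034, 0],
    [0.8, 0, 0, -42, 0, 0, 0],
    [0.8, 0, 0, -42, 0, 0, 0],
    [0.8, 0, 0, -42, 0, 0, 0],
    [0.8, 0, 0, 0, 0, 0, 0],
    [0.8, 0, 0, 0, 0, 0, 0],
  ],
  force=40,
)

```text
time_s: 6.4
tcp_pos: [0.4221, -0.28, 0.1444]
eef_rot: [[-0.459, 0.746, 0.483], [0.713, 0.633, -0.301], [-0.53, 0.206, -0.822]]
wrist_force: [0.2, -0.0, 0.3]
width: 0.0703
```

```bash
python3 - <<'E'
from h import *
snap('wrist','w4');s=arm.get_state();print(s['joints'],s['tcp_pos'],s['eef_rot'])
exec(open('fit.py').read())
R=np.array(s['eef_rot']);tgt=W(p,mid);ax=W(p,mid+n*1000)-tgt
d=tgt-np.array(s['tcp_pos']);print('tool-frame of mid',R.T@d,'tool z vs axis',R.T@(-ax))
w=load('w4')
for h in(0,30): print(h,proj(w,W(p,mid+n*h)))
E
```

```text
[ -53.03031699   14.52433944  114.05748464   33.51787296   21.76212684
 -117.94478889] [ 0.42227239 -0.28048025  0.14548288] [[-0.45774928  0.74562863  0.48425567]
 [ 0.71179849  0.63370936 -0.30291147]
 [-0.53273681  0.20603495 -0.82081733]]
[ 0.48801849 -0.33026163 -0.56303834] -32.25972048162834
[-1.2 -0.1  0.9  1.3 -0.9 -0.6  0.6  0.3 -0.2  0.2  0.6  0.5]
tool-frame of mid [-0.00211473 -0.00691846  0.09159655] tool z vs axis [-0.00355099 -0.00112678  0.99999306]
0 [[311.68908458 208.496115  ]]
30 [[310.35232861 222.60950691]]
```

View pics/w4.png

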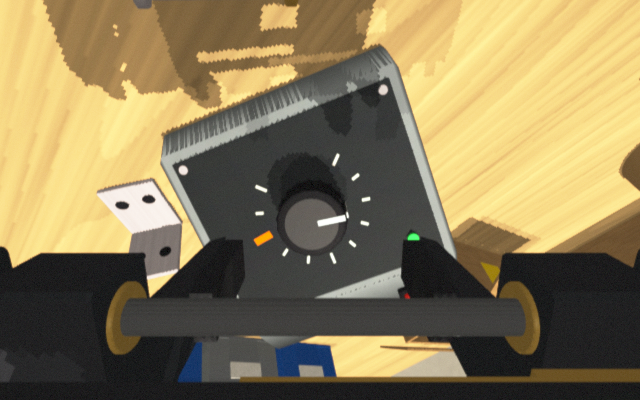

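Projected dial top is (310,223) against about (312,223) seen, which agrees well. The pointer foot at (346,216) points to tick 2, so I need 6 clicks (162°). I'll align and go down along the axis.

>>> jog_arm(
  steps=[
    [0.8, -4.2, -5.9, -0.3, 0, 0, 0],
    [0.8, 0, 0, 0, 0, 0, 0],
    [0.8, 10.2, -6.4, -17.4, 0, 0, 0],
    [0.8, 10.2, -6.4, -17.4, 0, 0, 0],
    [0.8, 10.2, -6.4, -17.4, 0, 0, 0],
    [0.8, 5.1, -3.2, -8.7, 0, 0, 0],
    [0.8, 5.1, -3.2, -8.7, 0, 0, 0],
    [0.8, 0, 0, 0, 0, 0, 0],
    [0.8, 0, 0, 0, 0, 0, 0],
  ],
)

```text
time_s: 7.35
tcp_pos: [0.4581, -0.3118, 0.075]
eef_rot: [[-0.457, 0.746, 0.484], [0.712, 0.633, -0.303], [-0.532, 0.206, -0.821]]
wrist_force: [0.1, 0.4, -0.1]
width: 0.0706
```

```bash
cat > st.py <<'E'
from h import *
exec(open('fit.py').read().replace('print','(lambda *a:0)'))
s=arm.get_state();R=np.array(s['eef_rot']);tgt=W(p,mid);ax=W(p,mid+n*1000)-tgt
print(s['time_s'],np.round(s['joints'],1),'mid in tool mm',(1000*R.T@(tgt-np.array(s['tcp_pos']))).round(1),'axis in tool',(R.T@(-ax)).round(3),'F',np.round(s['wrist_force'],1),'T',np.round(s['wrist_torque'],2),s['width'])
def lat(): return R@np.r_[(R.T@(tgt-np.array(s['tcp_pos'])))[:2]*1000,0]
print('lateral corr world',lat().round(1))
E
python3 st.py
```

```text
7.35 [ -51.6   26.4  112.    53.3   13.8 -137.6] mid in tool mm [-1.   0.7  6.9] axis in tool [-0.004 -0.001  1.   ] F [ 0.1  0.4 -0.1] T [0.1  0.25 0.01] 0.07060076038143566
lateral corr world [ 1.  -0.3  0.7]
```

>>> jog_arm(
  steps=[
    [0.8, 1, -0.3, 0.7, 0, 0, 0],
    [0, 0, 0, 0, 0, 0, 0],
    [0, 0, 0, 0, 0, 0, 0],
    [0, 0, 0, 0, 0, 0, 0],
    [0, 0, 0, 0, 0, 0, 0],
    [0, 0, 0, 0, 0, 0, 0],
    [0, 0, 0, 0, 0, 0, 0],
  ],
  force=40,
)

```text
time_s: 8.05
tcp_pos: [0.4589, -0.3116, 0.0747]
eef_rot: [[-0.458, 0.746, 0.483], [0.713, 0.633, -0.302], [-0.531, 0.206, -0.822]]
wrist_force: [3.4, 4.7, 3.6]
width: 0.0432
```

```bash
python3 st.py
```

```text
8.05 [ -51.5   26.5  111.9   52.7   13.8 -136.9] mid in tool mm [-0.9  0.1  6.3] axis in tool [-0.006 -0.001  1.   ] F [3.4 4.7 3.6] T [ 0.45 -0.47  0.46] 0.043248023771276775
lateral corr world [ 0.5 -0.6  0.5]
```

>>> jog_arm(
  steps=[
    [0, 0, 0, 0, 0.0686, -0.0433, -0.1158],
    [0, 0, 0, 0, 0.0686, -0.0433, -0.1158],
    [0, 0, 0, 0, 0.0686, -0.0433, -0.1158],
    [0, 0, 0, 0, 0.0686, -0.0433, -0.1158],
    [0, 0, 0, 0, 0.0686, -0.0433, -0.1158],
    [0, 0, 0, 0, 0.0686, -0.0433, -0.1158],
    [0, 0, 0, 0, 0, 0, 0],
  ],
)

```text
time_s: 8.75
tcp_pos: [0.4606, -0.3112, 0.0756]
eef_rot: [[0.258, 0.833, 0.49], [0.947, -0.118, -0.298], [-0.191, 0.541, -0.819]]
wrist_force: [16.7, 8.4, 6.4]
width: 0.0433
```

```bash
python3 st.py; python3 -c "
from h import *
snap('wrist','w5')"
```

```text
8.75 [-51.5  26.5 111.9  54.4  14.1 -89.7] mid in tool mm [-1.3 -1.1  6.4] axis in tool [-0.009 -0.003  1.   ] F [16.7  8.4  6.4] T [ 0.91 -2.13  1.31] 0.04333036633171693
lateral corr world [-1.2 -1.1 -0.4]
```

View pics/w5.png

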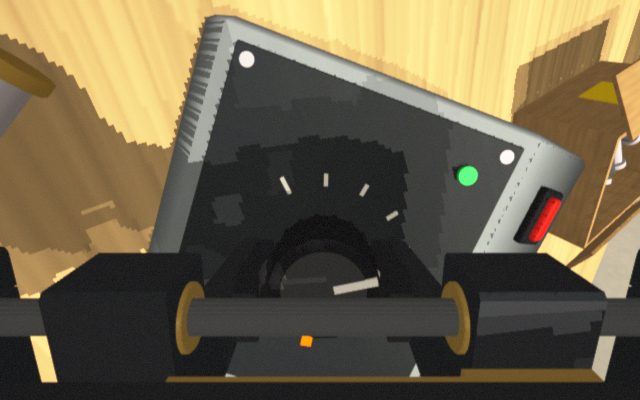

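The grip is holding: wrist turned 47°, white pointer line still at the same angle between the fingers at (355,285). I'll ease the command along the reaction force and carry on.

>>> jog_arm(
  steps=[
    [0, 1.2, 0.6, 0.4, 0.0686, -0.0433, -0.1158],
    [0, 0, 0, 0, 0.0686, -0.0433, -0.1158],
    [0, 0, 0, 0, 0.0686, -0.0433, -0.1158],
    [0, 0, 0, 0, 0.0686, -0.0433, -0.1158],
    [0, 0, 0, 0, 0.0686, -0.0433, -0.1158],
    [0, 0, 0, 0, 0.0686, -0.0433, -0.1158],
    [0, 0, 0, 0, 0.0686, -0.0433, -0.1158],
    [0, 0, 0, 0, 0, 0, 0],
  ],
)

```text
time_s: 9.6
tcp_pos: [0.4621, -0.3124, 0.0769]
eef_rot: [[0.836, 0.237, 0.494], [0.422, -0.854, -0.305], [0.35, 0.464, -0.814]]
wrist_force: [15.2, 1.9, 9.2]
width: 0.0432
```

```bash
python3 st.py; python3 -c "
from h import *
snap('wrist','w6')"
```

```text
9.6 [-51.4  26.5 111.9  55.9  13.7 -34.4] mid in tool mm [-2.8 -1.6  6.3] axis in tool [-0.01  -0.003  1.   ] F [15.2  1.9  9.2] T [ 0.34 -2.06  0.97] 0.04317676887741928
lateral corr world [-2.8  0.2 -1.7]
```

View pics/w6.png

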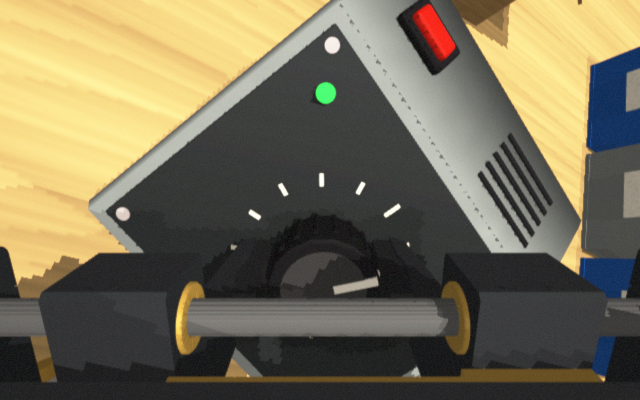

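>>> jog_arm(
  steps=[
    [0, 1.2, 0, 0.7, 0.0686, -0.0433, -0.1158],
    [0, 0, 0, 0, 0.0686, -0.0433, -0.1158],
    [0, 0, 0, 0, 0.0686, -0.0433, -0.1158],
    [0, 0, 0, 0, 0.0686, -0.0433, -0.1158],
    [0, 0, 0, 0, 0.0686, -0.0433, -0.1158],
    [0, 0, 0, 0, 0.0686, -0.0433, -0.1158],
    [0, 0, 0, 0, 0.0686, -0.0433, -0.1158],
    [0, 0, 0, 0, 0.02, -0.0126, -0.034],
    [0, 0, 0, 0, 0, 0, 0],
    [0, 0, 0, 0, 0, 0, 0],
  ],
)

```text
time_s: 10.65
tcp_pos: [0.4618, -0.3146, 0.0776]
eef_rot: [[0.633, -0.599, 0.491], [-0.511, -0.799, -0.316], [0.581, -0.051, -0.812]]
wrist_force: [0.7, -8.6, 7.7]
width: 0.0431
```

```bash
python3 st.py; python3 -c "
from h import *
snap('wrist','w7')"
```

```text
10.65 [-51.3  26.4 111.8  55.5  13.   25. ] mid in tool mm [-4.3 -0.4  6.3] axis in tool [-0.013 -0.004  1.   ] F [ 0.7 -8.6  7.7] T [-0.88 -0.47 -0.22] 0.04307574130001618
lateral corr world [-2.5  2.5 -2.5]
```

View pics/w7.png

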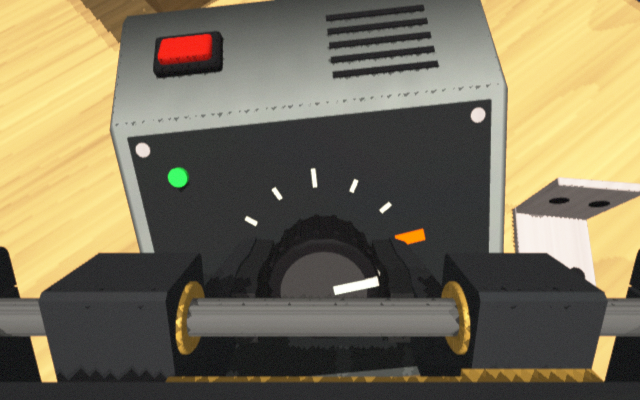

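The wrist turned 162° in all, and the pointer at (378,283) now lies next to the orange tick (410,237). I'll let go and back off along the axis.

>>> jog_arm(
  steps=[
    [0.8, 0, 0, 0, 0, 0, 0],
    [0.8, 0, 0, 0, 0, 0, 0],
    [0.8, 0, 0, 0, 0, 0, 0],
    [0.8, -10, 6.4, 16.5, 0, 0, 0],
    [0.8, -15, 9.5, 25, 0, 0, 0],
    [0.8, -20, 12, 32, 0, 0, 0],
    [0.8, 0, 0, 0, 0, 0, 0],
    [0.8, 0, 0, 0, 0, 0, 0],
  ],
)

```text
time_s: 11.5
tcp_pos: [0.4159, -0.2836, 0.1494]
eef_rot: [[0.636, -0.597, 0.49], [-0.513, -0.801, -0.31], [0.577, -0.054, -0.815]]
wrist_force: [-0.3, 0.4, 0.2]
width: 0.0704
```

```bash
python3 st.py; python3 -c "
from h import *
snap('wrist','w8')
exec(open('fit.py').read())
for k in (7,8,9): print(k,proj(load('w8'),[W(p,dialpt(22,-135+27*k,2)),W(p,dialpt(34.5,-135+27*k,2)),W(p,dialpt(21,-135+27*k,30))]).round(1).tolist())
print(proj(load('w8'),W(p,mid+30*n)))
snap('top','t8');crop('t8',190,125,330,225,5.5,'c9')
"
```

```text
11.5 [-54.2  13.8 114.6  35.3  21.9  43.9] mid in tool mm [-0.6  1.  96.9] axis in tool [-0.007  0.     1.   ] F [-0.3  0.4  0.2] T [0.15 0.38 0.08] 0.07044343046634174
lateral corr world [-1.  -0.5 -0.4]
[ 0.48801849 -0.33026163 -0.56303834] -32.25972048162834
[-1.2 -0.1  0.9  1.3 -0.9 -0.6  0.6  0.3 -0.2  0.2  0.6  0.5]
7 [[349.2, 179.6], [363.1, 167.8], [351.2, 190.1]]
8 [[355.8, 192.3], [373.3, 188.0], [358.3, 203.6]]
9 [[355.7, 206.4], [372.8, 210.1], [358.1, 218.6]]
[[325.59135671 211.64121696]]
```

View pics/w8.png

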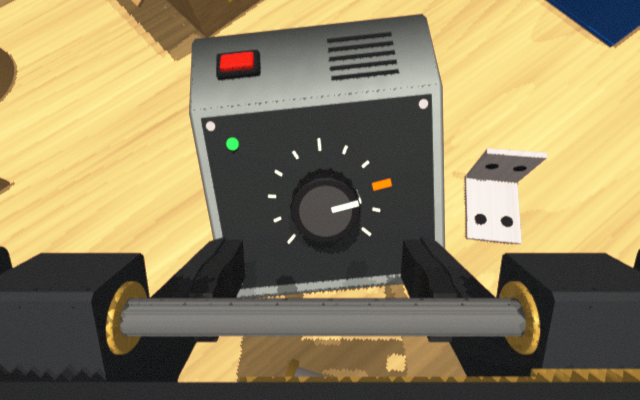

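View pics/c9.png

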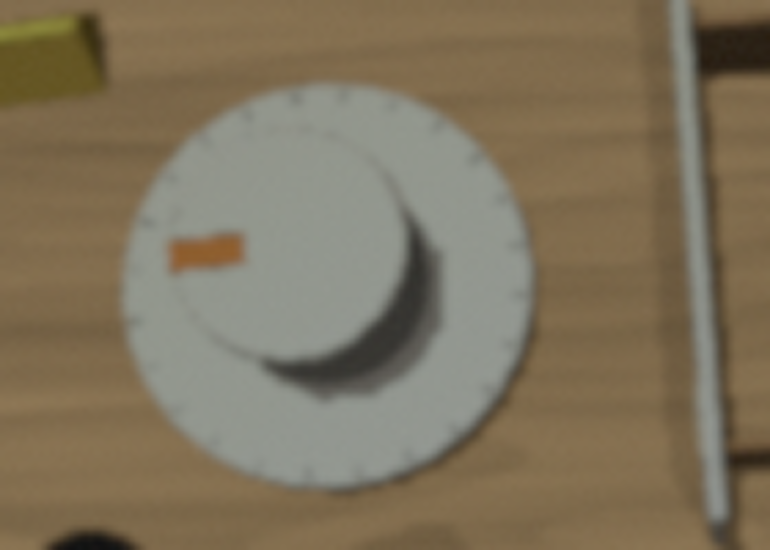

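Pointer end at (358,203) matches the prediction for 8, which is (358,204). The top view shows the strip unchanged. There is time to check that the strip really marks the label's middle, so I'll take a wrist view from the photo camera's side.

```bash
python3 - <<'E'
from h import *
from scipy.spatial.transform import Rotation as Ro
s=arm.get_state();R=np.array(s['eef_rot']);p=np.array(s['tcp_pos'])
a=np.radians(20);x=np.array([0,np.cos(a),-np.sin(a)]);z=np.array([0,-np.sin(a),-np.cos(a)]);y=np.cross(z,x)
T=np.c_[x,y,z];v=Ro.from_matrix(T@R.T).as_rotvec();print(v,np.degrees(np.linalg.norm(v)),(np.array([.573,.2,.25])-p)*1000)
for N in(18,20):print(v/N)
E
```

```text
[-0.58419016  1.02536782  2.03093937] 134.58255410277485 [156.88183459 483.59853501 101.85090193]
[-0.03245501  0.05696488  0.11282996]
[-0.02920951  0.05126839  0.10154697]
```

>>> jog_arm(
  steps=[
    [0.8, 0, 0, 45, -0.029, 0.051, 0.1015],
    [0.8, 0, 0, 45, -0.029, 0.051, 0.1015],
    [0.8, 0, 0, 45, -0.029, 0.051, 0.1015],
    [0.8, 0, 0, 45, -0.029, 0.051, 0.1015],
    [0.8, 11, 34.5, 0, -0.029, 0.051, 0.1015],
    [0.8, 11, 34.5, 0, -0.029, 0.051, 0.1015],
    [0.8, 11, 34.5, 0, -0.029, 0.051, 0.1015],
    [0.8, 11, 34.5, 0, -0.029, 0.051, 0.1015],
    [0.8, 11, 34.5, 0, -0.029, 0.051, 0.1015],
    [0.8, 11, 34.5, 0, -0.029, 0.051, 0.1015],
    [0.8, 11, 34.5, 0, -0.029, 0.051, 0.1015],
    [0.8, 11, 34.5, 0, -0.029, 0.051, 0.1015],
    [0.8, 11, 34.5, 0, -0.029, 0.051, 0.1015],
    [0.8, 11, 34.5, 0, -0.029, 0.051, 0.1015],
    [0.8, 11, 34.5, 0, -0.029, 0.051, 0.1015],
    [0.8, 11, 34.5, 0, -0.029, 0.051, 0.1015],
    [0.8, 11, 34.5, 0, -0.029, 0.051, 0.1015],
    [0.8, 11, 34.5, 0, -0.029, 0.051, 0.1015],
    [0.8, 0, 0, 0, -0.029, 0.051, 0.1015],
    [0.8, 0, 0, 0, -0.029, 0.051, 0.1015],
  ],
)

```text
time_s: 13.6
tcp_pos: [0.5708, 0.2013, 0.3261]
eef_rot: [[-0.006, 1.0, -0.004], [0.941, 0.005, -0.337], [-0.337, -0.006, -0.941]]
wrist_force: [0.3, 0.1, 1.4]
width: 0.0706
```

```bash
python3 - <<'E'
from h import *
snap('wrist','w9');print(proj(load('w9'),[[.574,.183,.079],[.576,.132,.14]]))
E
```

```text
[[326.70346591 103.26578775]
 [328.39025578 175.64499425]]
```

View pics/w9.png

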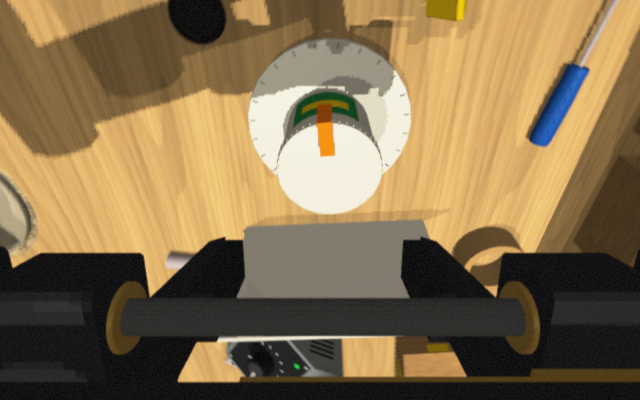

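```bash
python3 - <<'E'
from h import *
crop('w9',260,70,400,225,5,'c10')
E
```

```text
(no output)
```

View pics/c10.png

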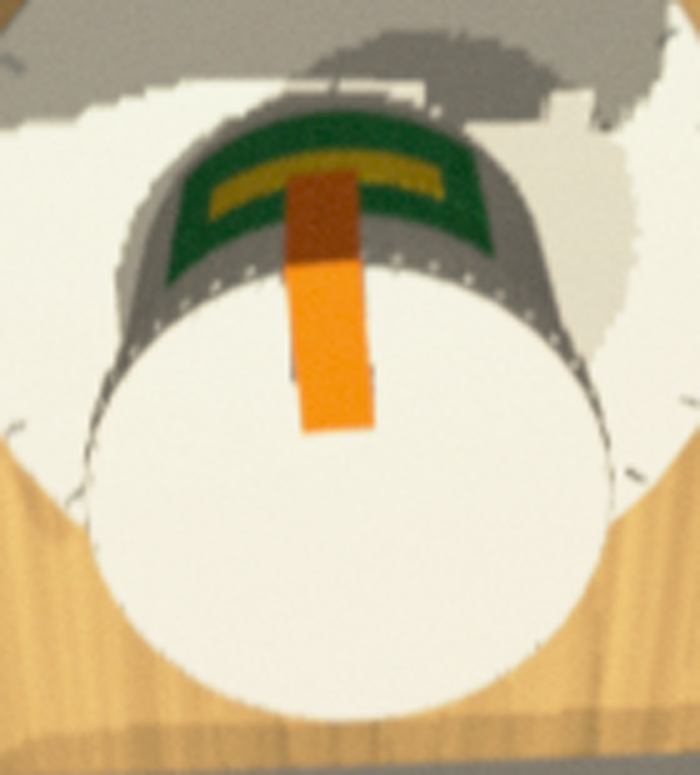

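```bash
python3 - <<'E'
from h import *
w=load('w9');f=lambda u,v:(260+u/5-.4,70+v/5-.4)
from scipy.optimize import least_squares
C=onz(w,f(350,492),.14);print('lid c',C)
o=onz(w,f(325,262),.14);i=onz(w,f(338,430),.14)
for a,b in((C,o),(i,o)):
    v=b-a;print(np.degrees(np.arctan2(v[1],v[0])))
# label corners: fit angle mid/halfwidth/z's on r=.05 cylinder, lateral centre from lid
obs=[f(185,180),f(478,150),f(168,283),f(493,255)]
def m(q):
    t,h,z1,z2=q;out=[]
    for s,z in((1,z1),(-1,z1),(1,z2),(-1,z2)):
        a=t-s*h; out.append([.576+.05*np.cos(a),.1335+.05*np.sin(a),z])
    return out
for sg in(1,-1):
    r=least_squares(lambda q:(proj(w,m(q))-np.array(obs)).ravel(),[1.65,sg*.6,.06,.11]);print(np.degrees(r.x[:2]),r.x[2:],r.cost)
E
```

```text
lid c [0.57704673 0.14071139 0.14      ]
96.33460137253877
94.66024984315351
[ 95.19915883 -41.82065782] [0.04352337 0.10210405] 1.045598054360155
[ 95.19915903 -41.82065821] [0.04352337 0.10210405] 1.045598054360003
```

```bash
python3 - <<'E'
from h import *
snap('top','t9');s=arm.get_state();print(s['time_s'],np.abs(s['qvel']).max(),s['wrist_force']);arm.finish_job()
E
```

```text
13.7 6.8344381586391165 [-0.31635123  0.5098837   0.51895115]
the job is handed in; nothing more can be done
```

View pics/t9.png

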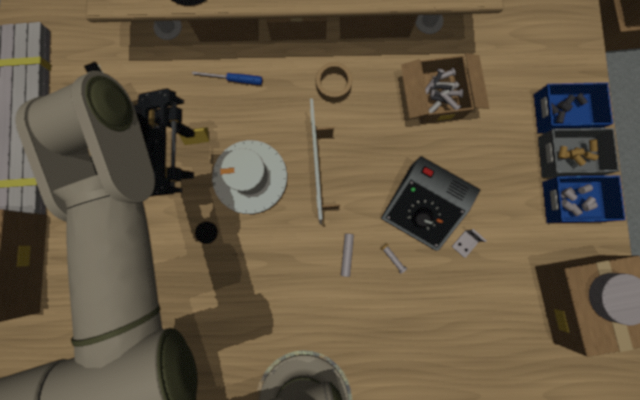

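I turned the dial from position 2 to position 8 and rolled the tub about 40° so its label faces the photo camera. I handed the job in at 13.7 s of the 72 s allowed.

- **Dial:** One grip was enough. The wrist turned 162° (six clicks) without regripping. After letting go, the pointer's end was at pixel (358,203), and position 8 was predicted at (358,204).
- **Tub:** I pressed a shut fingertip on the lid with about 5.5 N and turned it along with the lid. A wrist view from the camera's side shows the orange strip in the middle of the label. The label faces 95.2° and the camera direction is 93–93.5°, so it is about 2° off, against a limit of about 9°.
- **Bystanders:** In the last top view the lens cap, clevis pin, sleeve and bracket were where they started. The lot tag is partly hidden behind the gripper there, but it looked unmoved in the top view before that one.

**Checks that disagreed:**
- The lid centre came out 4–8 mm differently between the wrist and top views. Both put the tub within 20 mm of the turntable's axis.
- While gripped, the dial's axis drifted up to about 4 mm from my model, with side forces up to about 20 N. That vanished on release.
- The arm was clear of everything at hand-in, but it was still settling slightly, at about 7°/s.

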